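# Index the lock-cylinder vise to its next notch

### The arm

A 7-joint arm with a two-finger parallel gripper is mounted at the origin on the work surface. World frame = base frame: x ahead of the robot, y to its left, z up, the work surface at z = 0. Lengths are in m, angles in rad, forces in N, time in s.
With the tool pointing down it reaches from about 0.35 to 0.9 m from the base axis. Payload 8.1 kg.
Tool frame: the origin (TCP) lies at the centre of the arm's flange, where the gripper is bolted on; the fingertips stand 178 mm ahead of it and the grasp point (between the pads) lies 159 mm ahead of it; z points along the fingers, y is the direction in which the jaws open and shut (so a half turn about z gives the same grasp; the last joint's range is limited). The gripper opens to 92 mm and grips with 3 to 60 N. Pads are 19 mm wide; open, the fingers measure 130 mm over their backs; the gripper's body (75 mm by 190 mm) begins 47 mm behind the grasp point.
Start: joints at [-1.344, 0.434, 0.025, 1.573, -0.012, 1.134, -0.075], TCP at [0.202, 0.591, 0.405] pointing down, gripper open.
Joint ranges: [-2.62, 2.62], [-0.44, 2.09], [-1.27, 1.32], [0.08, 2.57], [-1.32, 4.46], [0.12, 2], [-2.74, 2.74]. Speed limits (rad/s): [2.22, 2.22, 3.01, 3.01, 3.14, 3.14, 3.14].

### API

Orientations are given as a rotation vector (axis times angle).
In Python, from cell import arm gives the robot as it stands. The module is installed in compiled form; this text tells all that it offers.
- The arm moves only by the tool move_arm, never from a script. Its argument "steps" is a list of rows, each a list of 4 numbers: the shift along the tool's x, y, z in mm, then the turn about the tool's z in rad. In form: [[x, y, z, twist], ...]. A call has 1 to 20 rows; each row is the pose to reach, as a shift and turn from the pose commanded when the call began, along the tool's axes at that moment; what a row does not reach only later rows make up. A row lasts 1/8 s, in which the tool goes at most 62.5 mm and 10.7 degrees, less where a joint would pass 70% of its speed; a pose out of reach is approached as far as the arm can. A call with a gripper value outside its range is refused whole. "grip" is the finger opening in mm, from 0 to 91.8, set as the call begins (left out, the last holds). The fingers move at their own pace and stop on an object; "grip_force" is the grip in N (left out, the last holds). Time passes only in rows, so rows that repeat a pose let the fingers close. It gives the time, the measured TCP pose, the force and the opening at its end, in the units of the state.
- arm.observe(): the state, without advancing time (a new reading comes with each control period).
- arm.get_image(name): name is "scene" or "top" or "wrist"; returns the picture (420x560x3 uint8, red, green, blue); there is no depth.
- arm.camera_info(name): a dict with "mtx" (3x3 intrinsics, pixels), "pose" (4x4, takes a point from camera to world coordinates); the wrist camera has in their place "T_tool_cam" (4x4, takes a point from camera to tool coordinates, whose origin is the TCP and whose axes are the flange's). Camera axes: x right, y down, z forward; pixel columns grow to the right and rows downward; lengths in m; the calibration is good to about 2 mm. The wrist camera is an equidistant fisheye: a pixel r from the principal point sees the ray r / f radians off the axis. A picture is of the moment at which its call begins: read the wrist's pose just before it. camera_info takes no time and is no camera call.
- arm.sign_off(): hands the job in, once; it reports no verdict.
The state is a dict: "clock": time; "joints": joint angles; "dq": joint speeds; "joint_efforts": joint torques, N m; "position": TCP position; "ee_rot": TCP orientation; "force": force on the tool from outside, world axes, zero at the start; "ft_torque": the same for the moment, N m; "width": opening from 0.0 (shut) to 1.0 (fully open).
Only numpy, scipy, OpenCV 4.12 (cv2) and the standard library are available. Lean on these libraries where they do the work, as an engineer would, in place of code of your own. Each camera call takes 0.05 s, during which the arm holds its last target.

### The job

Two lift-and-turn index vises stand on the locksmith's bench. On the one that holds the round lock cylinder, pull the spring ring up clear of its notch, then turn the head one notch counter-clockwise as seen from above, so that its nose comes to the upright stud on its base, and let it drop fully home in that notch. Do not move the ring of the other vise, which holds a flat key blank.

Things in the scene. Friction and masses are not known exactly. Their poses are not given: they have to be found in the camera images.
- cyl_ring (a point): Centre of the pull ring of the vise with the round brass lock cylinder: upright aluminium ring, 44 mm outside, 24 mm hole, 10 mm thick, centre 85 mm above the bench on the turning axis. Its axes move with the head: z up, y through the ring's thickness (pinch along y from above), x to the head's nose. The cylinder, 19 mm thick, lies along x below, 13 to 68 mm out; its top is 58 mm above the bench.
- cyl_lift (a joint): How far ring and head are pulled up, m: 0 home, 0.022 upper stop. Spring and weight pull down with about 8 N at home, 15 N at the top. Home, the head is locked (3 degrees of play). From 0.014 up it turns freely. Let go within 10 degrees of a notch's centre, it drops in by itself; elsewhere its pins rest on the teeth and it stays up.
- cyl_turn (a joint): Turn of the head, rad, counter-clockwise from above: starts in notch 0 (within 0.03); next notch, at the stud, is 1.047; six notches, 1.047 apart, one under each of the head's six arms. Nose: the longest arm, 12 mm wide, 54 mm out, under the cylinder. Stud: dark steel, 13 mm ball head, top 35 mm above the bench, 61 mm from the axis, the only one on the base, a fixed aluminium disc 136 mm across.
- blank_ring (a point): Centre of the pull ring of the other vise, the same in size and axes, but its jaws hold a flat brass key blank (3 mm thick, round bow 30 mm across) instead of the cylinder. Not to be moved.
Things that resemble listed ones, but are neither listed nor needed, are in the scene too. What is shaped like the part that bears cyl_ring but orange or purple is not meant.

How it is judged:
By the outcome, as a careful person would: the job done as asked, in the order asked, and still so for the second after the job is handed in, with the robot touching nothing.
It also fails if it takes over 32 s, if anything falls off the work surface, if the arm or the gripper's body presses on something with over 40 N, if the wrist force passes 120 N, or if a joint passes its speed limit or range.

## Working session

There is one attempt and no reset: what is moved stays moved. The work goes in short steps, Python scripts to look and compute and a tool call to move; the robot and the scene stay as the last step left them, time stands still between calls to the robot, and variables do not carry over. Pictures are saved under pics/ and viewed, and the job is handed in when it is done.

Besides the shell and the picture viewer there is one more tool, called after "Emit:" by a JSON object that holds its "fn" and its "kwargs", one argument or row to a line. move_arm: Moves the arm, as the interface text tells. Its arguments: {"type":"object","properties":{"steps":{"type":"array"},"grip":{"type":"number"},"grip_force":{"type":"number"}},"required":["steps"]}

```bash
mkdir -p pics; python3 - <<'E'
from cell import arm
import cv2,numpy as np
print(arm.observe())
for n in ("scene","top","wrist"):
    im=arm.get_image(n); cv2.imwrite(f"pics/{n}0.png",im[:,:,::-1])
    print(n,arm.camera_info(n))
E
```

```text
{'clock': 0.0, 'joints': array([-1.34361834,  0.43521977,  0.02494318,  1.57409588, -0.01161018,
        1.13399927, -0.07509078]), 'dq': array([-1.50195931e-04,  1.67349474e-04,  8.16474188e-04, -6.60143276e-05,
        1.50101324e-03,  9.57706486e-04,  9.58102131e-04]), 'joint_efforts': array([-1.40417410e-04, -6.67862678e+01,  9.84577686e-01, -3.14463580e+01,
       -6.07266370e-02,  4.32170264e-02,  1.56287665e-04]), 'position': array([0.2023342 , 0.59109527, 0.40394687]), 'ee_rot': array([-5.15705694e-01, -3.09883465e+00,  2.46813973e-03]), 'force': array([-0.09899284, -0.36707879,  0.0799494 ]), 'ft_torque': array([ 0.02251426,  0.00231693, -0.05045333]), 'width': 1.000269416760867}
scene {'mtx': array([[544.87585379,   0.        , 292.99306017],
       [  0.        , 544.87585379, 215.71097369],
       [  0.        ,   0.        ,   1.        ]]), 'pose': array([[ 0.12469209,  0.8085451 , -0.57507104,  1.22835941],
       [ 0.99208611, -0.11020695,  0.060163  , -0.08699727],
       [-0.01473232, -0.57802184, -0.8158883 ,  1.13576471],
       [ 0.        ,  0.        ,  0.     
[... 266 characters left out ...]
0.99978332,  0.01314412,  0.01614128,  0.00429098],
       [-0.01733795, -0.09669607, -0.99516293,  1.08138395],
       [ 0.        ,  0.        ,  0.        ,  1.        ]])}
wrist {'mtx': array([[325.1922621 ,   0.        , 285.18056813],
       [  0.        , 325.1922621 , 213.55536876],
       [  0.        ,   0.        ,   1.        ]]), 'T_tool_cam': array([[-2.32511149e-04, -9.62824459e-01, -2.70127761e-01,
         7.22390782e-02],
       [ 9.99999956e-01, -2.74357729e-04,  1.17156392e-04,
         5.93011303e-04],
       [-1.86912679e-04, -2.70127722e-01,  9.62824480e-01,
         2.03580200e-02],
       [ 0.00000000e+00,  0.00000000e+00,  0.00000000e+00,
         1.00000000e+00]])}
```

View pics/scene0.png

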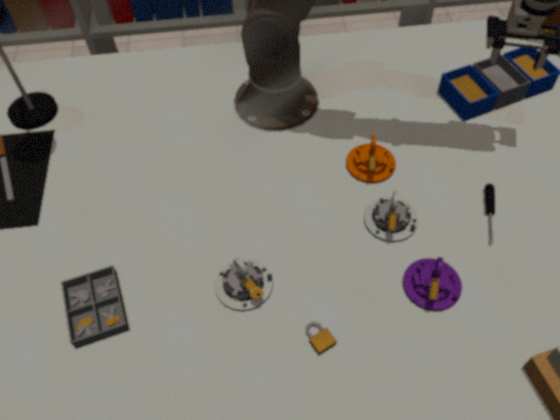

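View pics/top0.png

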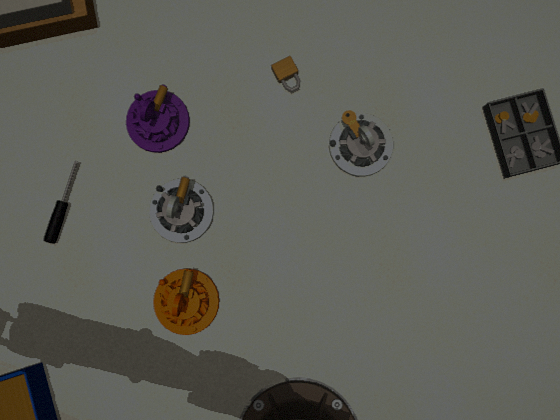

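View pics/wrist0.png

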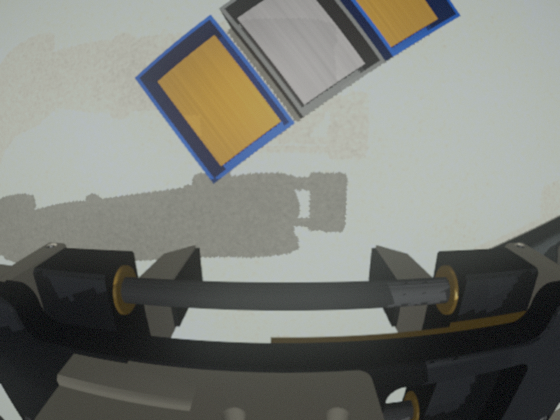

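Candidates are, in the top image, silver with a cylinder (182,210), silver with a flat key (361,144), orange (186,300) and purple (158,120). In the scene image they are (391,217), (244,283), (371,162) and (432,284). The description fits the silver one with the cylinder, so I'll check it in a close crop.

```bash
python3 - <<'E'
import cv2,numpy as np
t=cv2.imread("pics/top0.png");s=cv2.imread("pics/scene0.png")
a=cv2.resize(t[165:255,137:227],(400,400),interpolation=cv2.INTER_CUBIC)
b=cv2.resize(s[175:255,350:430],(400,400),interpolation=cv2.INTER_CUBIC)
cv2.imwrite("pics/crop0.png",cv2.convertScaleAbs(np.hstack([a,b]),alpha=1.3))
E
```

```text
(no output)
```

View pics/crop0.png

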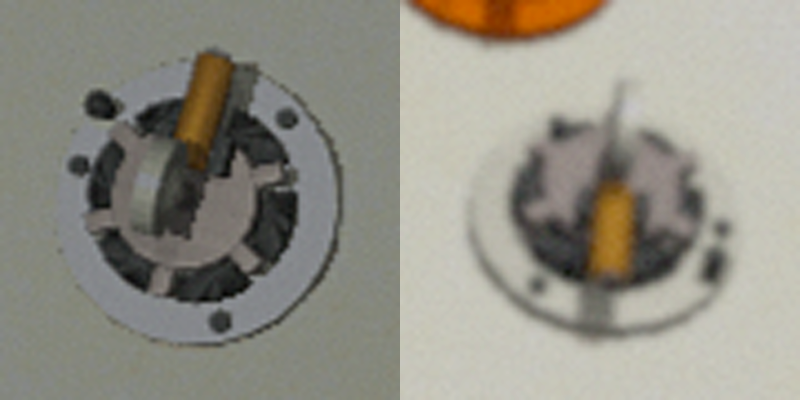

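The crop shows the round brass cylinder in silver jaws, the ring at crop (150,187) and the stud at crop (100,103), which is top pixel (159.5,188). The choice is confirmed, so next come the coarse numbers.

```bash
cat > h.py <<'E'
from cell import arm
import numpy as np,cv2
from scipy.spatial.transform import Rotation as R
def ray(n,u,v,st=None):
    c=arm.camera_info(n);K=c["mtx"]
    x=(u-K[0,2])/K[0,0];y=(v-K[1,2])/K[1,1]
    if n=="wrist":
        r=np.hypot(x,y);d=np.array([x/r*np.sin(r),y/r*np.sin(r),np.cos(r)])
        T=np.eye(4);T[:3,:3]=R.from_rotvec(st["ee_rot"]).as_matrix();T[:3,3]=st["position"];T=T@c["T_tool_cam"]
    else: d=np.array([x,y,1]);T=c["pose"]
    return T[:3,3],T[:3,:3]@d
def atz(n,u,v,z,st=None):
    o,d=ray(n,u,v,st);return o+d*(z-o[2])/d[2]
def tooldelta(st,p,):
    return R.from_rotvec(st["ee_rot"]).as_matrix().T@(np.array(p)-st["position"])*1000
E
python3 - <<'E'
from h import *
c=lambda a,b:(137+a*.225,165+b*.225)
sc=lambda a,b:(350+(a-400)*.2,175+b*.2)
st=arm.observe()
print("ring",atz("top",*c(152,187),.085))
print("disc top",atz("top",*c(200,205),.012)); print("disc scene",atz("scene",*sc(600,222),.012))
print("stud",atz("top",*c(100,103),.030))
a=atz("top",*c(217,58),.05);b=atz("top",*c(187,160),.05);print("cyl",a,b,np.degrees(np.arctan2(*(a-b)[1::-1])))
M=R.from_rotvec(st["ee_rot"]).as_matrix();print(M)
E
```

```text
ring [0.47310666 0.2410974  0.085     ]
disc top [0.47165995 0.23558188 0.012     ]
disc scene [0.48039322 0.23553275 0.012     ]
stud [0.51845307 0.27894458 0.03      ]
cyl [0.53574435 0.22006009 0.05      ] [0.48884401 0.23348341 0.05      ] -15.971622802292991
[[-9.46084150e-01  3.23920839e-01 -2.67842052e-04]
 [ 3.23920921e-01  9.46083402e-01 -1.19703921e-03]
 [-1.34345026e-04 -1.21925947e-03 -9.99999248e-01]]
```

```bash
python3 - <<'E'
from h import *
st=arm.observe()
print(tooldelta(st,[.531,.219,.36]))
E
```

```text
[-431.44178386 -245.58469107   44.47270755]
```

Emit:
{"fn": "move_arm", "kwargs": {
  "steps": [
    [-54, -31, 5, 0],
    [-108, -62, 10, 0],
    [-162, -93, 15, 0],
    [-216, -124, 20, 0],
    [-270, -155, 26, 0],
    [-324, -186, 32, 0],
    [-378, -217, 38, 0],
    [-431, -246, 44, 0],
    [-431, -246, 44, 0],
    [-431, -246, 44, 0],
    [-431, -246, 44, 0],
    [-431, -246, 44, 0]
  ]
}}

```text
clock: 1.65
position: [0.5298, 0.2202, 0.3609]
ee_rot: [-0.512, -3.099, -0.001]
force: [0.1, 0.6, -0.3]
width: 1.0
```

```bash
python3 - <<'E'
from h import *
st=arm.observe();im=arm.get_image("wrist");cv2.imwrite("pics/w1.png",im[:,:,::-1])
print(st["clock"],st["position"],st["ee_rot"],st["joints"])
np.save("st1.npy",st,allow_pickle=True)
for z,p in ((.085,(.4735,.239)),): print(p)
E
```

```text
1.65 [0.52981607 0.22018972 0.36085736] [-5.12298841e-01 -3.09940086e+00 -7.20507752e-04] [-0.61070313  0.39156618  0.1686757   1.76815582 -0.07734881  0.98811021
  0.8312118 ]
(0.4735, 0.239)
```

View pics/w1.png

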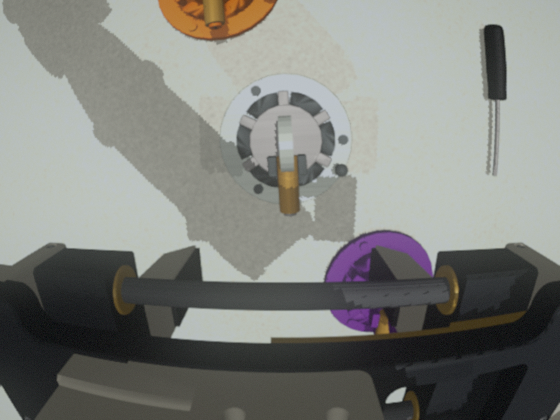

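```bash
python3 - <<'E'
import cv2
i=cv2.imread("pics/w1.png")[65:225,205:365];cv2.imwrite("pics/w1c.png",cv2.resize(i,(600,600),interpolation=cv2.INTER_CUBIC))
E
```

```text
(no output)
```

View pics/w1c.png

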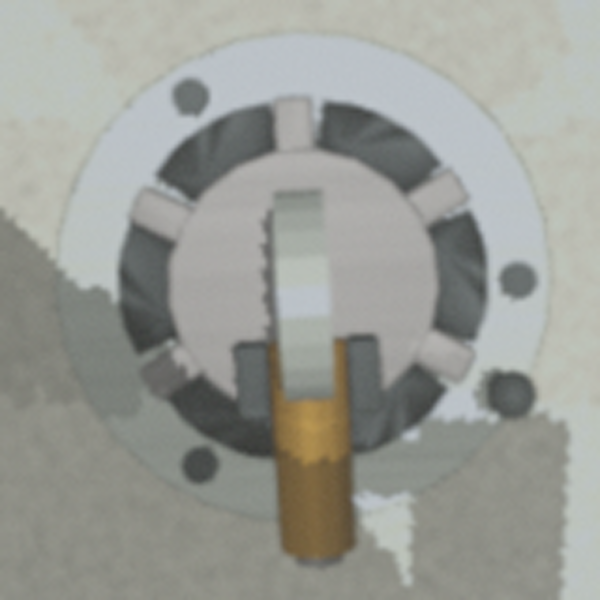

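```bash
cat > m.py <<'E'
from h import *
st=np.load("st1.npy",allow_pickle=True).item()
c=lambda a,b:(205+(a+.5)/3.75-.5,65+(b+.5)/3.75-.5)
ring=atz("wrist",*c(302,293),.085,st);print("ring",ring)
for z in(0.0,.012,.02):print("disc",z,atz("wrist",*c(302,277),z,st))
for u in (57,548):print(atz("wrist",*c(u,277),.012,st))
s=atz("wrist",*c(511,395),.0285,st);print("stud",s)
a=atz("wrist",*c(317,545),.055,st);b=atz("wrist",*c(312.5,410),.057,st);print("cyl",a,b,np.degrees(np.arctan2(*(a-b)[1::-1])))
e=atz("wrist",*c(304,392),.085,st)
a=atz("wrist",*c(297,192),.09,st);b=atz("wrist",*c(304.5,300),.107,st);print("rimdir",np.degrees(np.arctan2(*(b-a)[1::-1])),a,b)
E
python3 m.py
```

```text
ring [0.47512789 0.23956227 0.085     ]
disc 0.0 [0.47538515 0.23952637 0.        ]
disc 0.012 [0.47489966 0.23968421 0.012     ]
disc 0.02 [0.47457601 0.23978944 0.02      ]
[0.45256679 0.17721975 0.012     ]
[0.49537388 0.30309078 0.012     ]
stud [0.52018644 0.28168886 0.0285    ]
cyl [0.5354006  0.22292076 0.055     ] [0.50345342 0.23254689 0.057     ] -16.768287508841844
rimdir -14.788580576989219 [0.45487869 0.24537749 0.09      ] [0.47539052 0.23996241 0.107     ]
```

The wrist crop shows the ring edge-on at (302,293), the disc centre at (302,277), the cylinder towards the bottom and the stud at (511,395). The axis is about (0.475, 0.2395), the nose at −17° and the stud at 43°, which agree. Next I go above the ring and align.

```bash
python3 - <<'E'
from h import *
print(tooldelta(arm.observe(),[.475,.2395,.30]))
E
```

```text
[58.29057225  0.75459719 60.87909035]
```

Emit:
{"fn": "move_arm", "kwargs": {
  "steps": [
    [20, 0.3, 10, -0.015],
    [45, 0.6, 30, -0.031],
    [58.3, 0.8, 45, -0.031],
    [58.3, 0.8, 60, -0.031],
    [58.3, 0.8, 60, -0.031],
    [58.3, 0.8, 60, -0.031],
    [58.3, 0.8, 60, -0.031],
    [58.3, 0.8, 60, -0.031]
  ],
  "grip": 50
}}

```text
clock: 2.7
position: [0.4759, 0.2385, 0.3011]
ee_rot: [0.468, 3.106, 0.001]
force: [-0.2, 0.7, -0.3]
width: 0.543
```

```bash
python3 - <<'E'
from h import *
st=arm.observe();print(st["position"],st["ee_rot"],st["joints"][6])
print(tooldelta(st,[.475,.2395,.248]))
M=R.from_rotvec(st["ee_rot"]).as_matrix();print(np.degrees(np.arctan2(M[1,1],M[0,1])),M[2])
for n in("scene","wrist"):
  im=arm.get_image(n)[:,:,::-1]; 
  if n=="scene": im=cv2.resize(im[140:290,300:500],(800,600),interpolation=cv2.INTER_CUBIC)
  cv2.imwrite(f"pics/{n}2.png",im)
E
```

```text
[0.47592069 0.23850697 0.30109059] [4.68217760e-01 3.10593083e+00 6.81908740e-04] 0.7799020875817742
[ 1.19891248  0.65019333 53.09034184]
72.85448023276446 [-4.97121703e-04  5.14041878e-04 -9.99999744e-01]
```

View pics/wrist2.png

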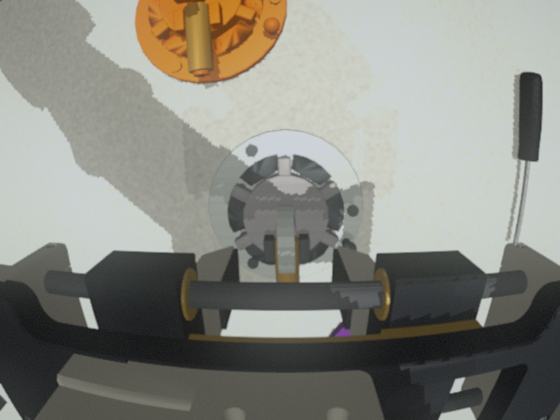

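View pics/scene2.png

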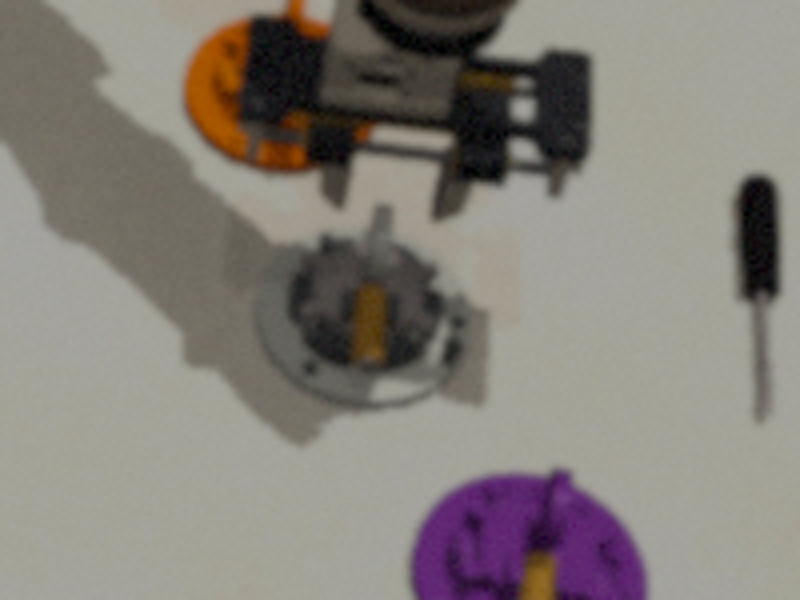

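The ring at wrist (286,230) lies between the fingers at (220) and (352). I'll descend and grip.

Emit:
{"fn": "move_arm", "kwargs": {
  "steps": [
    [1.2, 0.6, 15, 0],
    [1.2, 0.6, 30, 0],
    [1.2, 0.6, 42, 0],
    [1.2, 0.6, 53, 0],
    [1.2, 0.6, 53, 0],
    [1.2, 0.6, 53, 0],
    [1.2, 0.6, 53, 0]
  ]
}}

```text
clock: 3.68
position: [0.4748, 0.2396, 0.2482]
ee_rot: [0.468, 3.106, 0.001]
force: [-0.4, 1.3, -0.3]
width: 0.545
```

Emit:
{"fn": "move_arm", "kwargs": {
  "steps": [
    [0, 0, 0, 0],
    [0, 0, 0, 0],
    [0, 0, 0, 0],
    [0, 0, 0, 0],
    [0, 0, 0, 0],
    [0, 0, 0, 0],
    [0, 0, 0, 0],
    [0, 0, 0, 0]
  ],
  "grip": 0,
  "grip_force": 60
}}

```text
clock: 4.68
position: [0.4746, 0.2395, 0.2477]
ee_rot: [-0.468, -3.106, 0.0]
force: [-0.9, -1.2, 1.6]
width: 0.105
```

```bash
python3 - <<'E'
from h import *
st=arm.observe();print(st["position"],st["force"],st["ft_torque"],st["width"]*91.8,st["joints"])
im=arm.get_image("wrist")[:,:,::-1];cv2.imwrite("pics/w3.png",im)
E
```

```text
[0.47460603 0.23948567 0.2477224 ] [-0.8503029  -1.23040375  1.61462171] [-0.20216492  0.07777832 -0.00421149] 9.668613402946658 [-0.66000092  0.47439045  0.1240705   1.97890153 -0.08852532  0.69348162
  0.79052037]
```

View pics/w3.png

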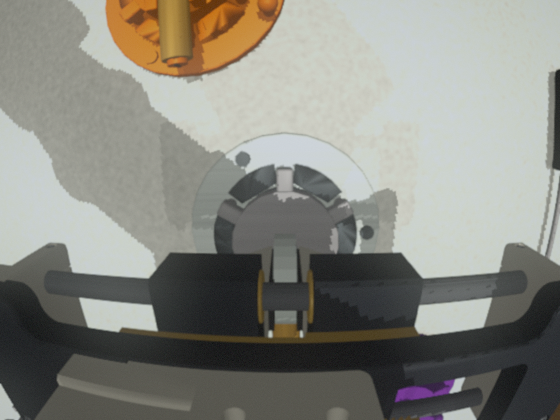

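Gripped at 9.7 mm with small forces, and the ring sits at (286,250) between the pads. Now I lift 19 mm.

Emit:
{"fn": "move_arm", "kwargs": {
  "steps": [
    [0, 0, -5, 0],
    [0, 0, -10, 0],
    [0, 0, -15, 0],
    [0, 0, -19, 0],
    [0, 0, -19, 0],
    [0, 0, -19, 0],
    [0, 0, -19, 0]
  ]
}}

```text
clock: 5.6
position: [0.4745, 0.2395, 0.2665]
ee_rot: [-0.468, -3.106, 0.001]
force: [2.1, 0.4, -13.9]
width: 0.109
```

```bash
python3 - <<'E'
from h import *
st=arm.observe();print(st["position"],st["force"],st["ft_torque"],st["width"]*91.8)
im=arm.get_image("wrist")[:,:,::-1];cv2.imwrite("pics/w4.png",im)
E
```

```text
[0.47453694 0.23945202 0.26648666] [  2.11611292   0.39152565 -13.94129612] [ 0.16997152 -0.61266725  0.00301119] 9.970498807978595
```

View pics/w4.png

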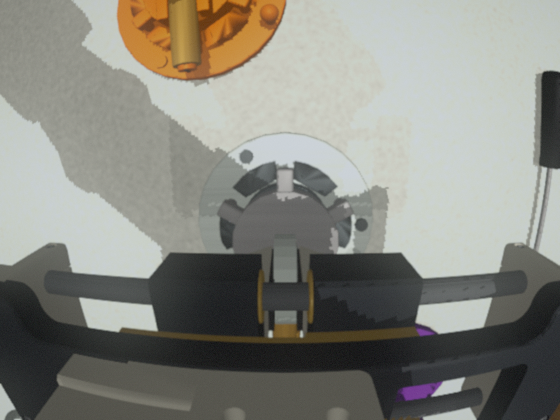

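Lifted 18.8 mm at 13.9 N, as the spring model predicts. Negative twist turned the tool counter-clockwise earlier, so I turn by −1.047.

Emit:
{"fn": "move_arm", "kwargs": {
  "steps": [
    [0, 0, 0, -0.06],
    [0, 0, 0, -0.18],
    [0, 0, 0, -0.3],
    [0, 0, 0, -0.42],
    [0, 0, 0, -0.54],
    [0, 0, 0, -0.66],
    [0, 0, 0, -0.78],
    [0, 0, 0, -0.9],
    [0, 0, 0, -1.0],
    [0, 0, 0, -1.047],
    [0, 0, 0, -1.047],
    [0, 0, 0, -1.047],
    [0, 0, 0, -1.047]
  ]
}}

```text
clock: 7.28
position: [0.4746, 0.2392, 0.2666]
ee_rot: [1.146, -2.924, 0.001]
force: [2.2, -1.1, -14.0]
width: 0.105
```

```bash
python3 - <<'E'
from h import *
st=arm.observe();print(st["clock"],st["position"],st["force"],st["ft_torque"],st["width"]*91.8)
M=R.from_rotvec(st["ee_rot"]).as_matrix();print(np.degrees(np.arctan2(M[1,1],M[0,1])))
im=arm.get_image("wrist")[:,:,::-1];cv2.imwrite("pics/w5.png",im)
im=arm.get_image("scene")[:,:,::-1]; 
im=cv2.resize(im[140:290,300:500],(800,600),interpolation=cv2.INTER_CUBIC)
cv2.imwrite("pics/s5.png",im)
E
```

```text
7.275 [0.47460317 0.23924936 0.2666185 ] [  2.23643712  -1.08176447 -13.96627736] [-0.19365744 -0.49064289 -0.01400299] 9.620957423162457
132.81447830245062
```

View pics/w5.png

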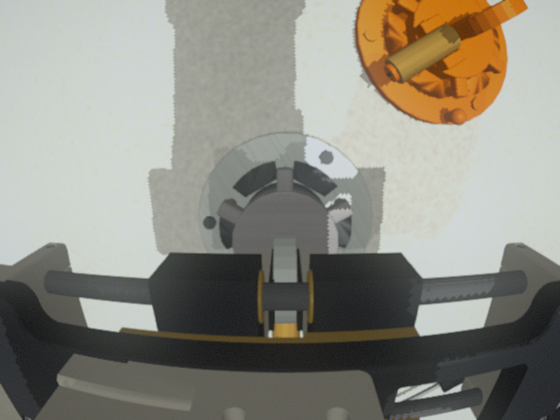

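View pics/s5.png

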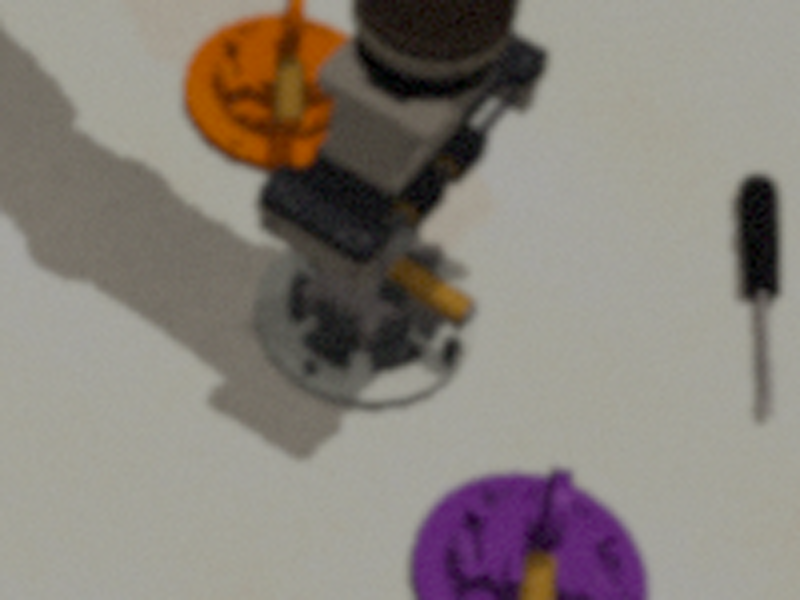

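The head has turned with the gripper, and the cylinder now points to the stud at 42.8°, with the stud at 43°. I lower under guidance, then open.

Emit:
{"fn": "move_arm", "kwargs": {
  "steps": [
    [0, 0, 4, 0],
    [0, 0, 8, 0],
    [0, 0, 12, 0],
    [0, 0, 16, 0],
    [0, 0, 18.5, 0],
    [0, 0, 18.5, 0],
    [0, 0, 18.5, 0]
  ]
}}

```text
clock: 8.25
position: [0.4746, 0.2394, 0.2483]
ee_rot: [1.148, -2.924, 0.0]
force: [0.3, -4.3, -7.6]
width: 0.102
```

Emit:
{"fn": "move_arm", "kwargs": {
  "steps": [
    [0, 0, 0, 0],
    [0, 0, 0, 0],
    [0, 0, 0, 0],
    [0, 0, 0, 0],
    [0, 0, 0, 0]
  ],
  "grip": 50
}}

```text
clock: 8.88
position: [0.4747, 0.2396, 0.2483]
ee_rot: [-1.148, 2.924, 0.0]
force: [-0.3, 0.2, 0.3]
width: 0.541
```

```bash
python3 - <<'E'
from h import *
st=arm.observe();print(st["clock"],st["position"],st["force"],st["ft_torque"],st["width"]*91.8)
E
```

```text
8.875 [0.47466898 0.23964885 0.24833752] [-0.30178525  0.17730294  0.26464747] [0.05734809 0.05088853 0.00632876] 49.64222078000561
```

Emit:
{"fn": "move_arm", "kwargs": {
  "steps": [
    [0, 0, -20, 0],
    [0, 0, -50, 0],
    [0, 0, -90, 0],
    [-30, 0, -112, 0],
    [-58, 0, -112, 0],
    [-58, 0, -112, 0],
    [-58, 0, -112, 0],
    [-58, 0, -112, 0]
  ]
}}

```text
clock: 9.88
position: [0.5167, 0.2784, 0.36]
ee_rot: [1.147, -2.924, 0.001]
force: [0.6, -0.2, 0.4]
width: 0.541
```

```bash
python3 - <<'E'
from h import *
st=arm.observe();print(st["clock"],st["position"],st["force"])
np.save("st6.npy",st,allow_pickle=True)
w=arm.get_image("wrist")[:,:,::-1];cv2.imwrite("pics/w6.png",w)
t=arm.get_image("top")[:,:,::-1];s=arm.get_image("scene")[:,:,::-1];cv2.imwrite("pics/s6.png",s);cv2.imwrite("pics/t6.png",t)
cv2.imwrite("pics/w6c.png",cv2.resize(w[65:225,205:365],(600,600),interpolation=cv2.INTER_CUBIC))
E
```

```text
9.875 [0.51667507 0.27837338 0.35996018] [ 0.61117732 -0.21331588  0.37685699]
```

View pics/w6c.png

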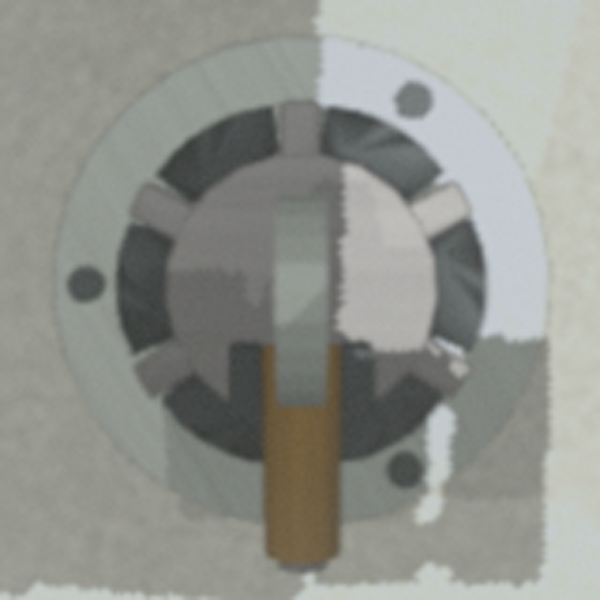

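View pics/s6.png

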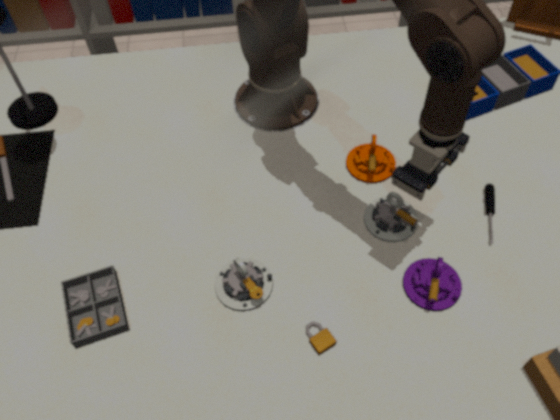

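The last wrist crop has the cylinder pointing straight down the image at (302,450) and covering the stud. The head plate is 272 px wide against 269 at the start; 15–20 mm up it would be about 290, so the head is home. The key-blank vise at scene (244,283) is unchanged.

```bash
python3 - <<'E'
from cell import arm
print(arm.sign_off())
E
```

```text
the job is handed in; nothing more can be done
None
```

The job is done and handed in at about 10 s on the robot's clock. On the vise with the round cylinder, I gripped the ring and lifted it 18.8 mm, with a 13.9 N pull. I turned the head 60° counter-clockwise to the stud, lowered it into the notch under guidance, let go and backed clear.

**Last checks:**
- **Position:** the gripper turned to 42.8°, and I measured the stud at 43°. In the last wrist picture the cylinder covers the stud, so I could not see the stud itself.
- **Home:** the head looks as wide as it did at the start (272 px against 269 px), so I judge it fully down. The force was near zero after letting go.
- **Other vise:** the key-blank vise was not touched and looks unchanged in the scene picture.

No check failed or disagreed.

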